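# Fish the spice jar's lid out from under the prep shelf

### The arm

A 6-joint arm with a two-finger parallel gripper is mounted at the origin on the work surface. World frame = base frame: x ahead of the robot, y to its left, z up, the work surface at z = 0. Lengths are in m, angles in rad, forces in N, time in s.
With the tool pointing down it reaches from about 0.3 to 1 m from the base axis. Payload 5.1 kg.
Tool frame: the origin (TCP) lies between the finger pads; the fingertips stand ahead of it and the grasp point (between the pads) lies 2 mm behind it (robot.nose_length is the z of the fingertips in the tool frame, in m); z points along the fingers, x is the direction in which the jaws open and shut, and the axes are right-handed (so a half turn about z gives the same grasp; the last joint's range is limited). The gripper opens to 95 mm and grips with 3 to 60 N. Pads are 20 mm wide; open, the fingers measure 119 mm over their backs; the gripper's body (75 mm by 180 mm) begins 59 mm behind the grasp point.
Start: joints at [1.206, 0.124, 1.65, -0, 1.367, -0.083], TCP at [0.181, 0.624, 0.232] pointing down, gripper open.
Joint ranges: [-2.61, 2.61], [-1.02, 2.33], [0.03, 2.71], [-1.35, 4.49], [0.32, 2.68], [-2.91, 2.91]. Speed limits (rad/s): [2.57, 2.57, 3.14, 3.14, 3.14, 3.14].

### API

Orientations are given as a unit quaternion [x, y, z, w].
In Python, from workcell import robot gives the robot as it stands.
- The arm moves only by the tool step_arm, never from a script. Its argument "increments" is a list of rows, each an object of numbers: "wx", "wy", "wz": the turn, a rotation vector about the world's x, y, z in degrees; "tx", "ty", "tz": the shift along the world's x, y, z in mm; "hand": the opening, from 0 (shut) to 1 (fully open). A call has exactly 8 rows; each row is the pose to reach, as a shift and turn from the pose commanded when the call began; what a row does not reach only later rows make up. A row lasts 1/8 s, in which the tool goes at most 62.5 mm and 10.7 degrees, less where a joint would pass 70% of its speed; a pose out of reach is approached as far as the arm can. A call with a gripper value outside its range is refused whole. The fingers move at their own pace and stop on an object; the grip force is fixed at half the most. Time passes only in rows, so rows that repeat a pose let the fingers close, or fill a call up. It gives the time, the measured TCP pose, the force and the opening at its end, in the units of the state.
- robot.sense(): the state, without advancing time (a new reading comes with each control period).
- robot.read_camera(name): name is "side" or "top"; returns a dict with "img" (480x640x3 uint8, blue, green, red), "fx", "fy", "cx", "cy" (pixels), "dist_coeffs" ([k1, k2, p1, p2, k3] as OpenCV has them; the pictures are not rectified), "R" (3x3) and "t" (3): a world point X has camera coordinates R X + t. Camera axes: x right, y down, z forward; pixel columns grow to the right and rows downward; lengths in m; the calibration is good to about 2 mm. A picture is of the moment at which its call begins. There is no depth.
- robot.sign_off(): hands the job in, once; it reports no verdict.
Trained networks look in a picture, given as the dict that the camera call returned (one of the last four; its "shot" number tells which), for a name from the list of things; names that differ only in an ending like _2 or _b are one class to them, and where a whole thing is asked for, a point or a joint stands for the part that bears it (a point fixed in the world has none). Each returns a list of dicts, best first, with "score" (0 to 1); they miss things now and then, are a little off and sometimes report something else, mostly with a low value. They report only what shows in the picture. A call takes as long as a camera call. They do not tell look-alikes from the thing itself.
- robot.silhouettes(picture, name): "pixels" (480x640 bool, what is visible of it) and "box" ([centre column, centre row, width, height] in pixels, round what is visible of it).
- robot.spot_point(picture, name): "uv" ([column, row] in pixels: a listed point, or the origin of a listed thing).
The state is a dict: "time": time; "joint_positions": joint angles; "dq": joint speeds; "joint_efforts": joint torques, N m; "tool_pos": TCP position; "ee_rot": TCP orientation; "wrist_force": force on the tool from outside, world axes, zero at the start; "moment": the same for the moment, N m; "finger_gap": opening from 0.0 (shut) to 1.0 (fully open).
Only numpy, scipy, OpenCV 4.12 (cv2) and the standard library are available. Lean on these libraries where they do the work, as an engineer would, in place of code of your own. Each camera call takes 0.05 s, during which the arm holds its last target. There are 200 camera calls.

### The job

The spice jar's lid has slid under the low wire shelf, where no hand fits. Take the bent rod out of the steel bin, hook the lid out from under the shelf with the rod, and leave the rod lying flat on the worktop in front of the shelf, clear of it. Then set the lid flat in the middle of the enamel plate without dropping it, and leave the jar and the bowl scraper where they are.

Things in the scene. Friction and masses are not known exactly. Their poses are not given: they have to be found in the camera images.
- shelf: Low fixed stainless wire shelf, 180 mm deep, 600 wide, top 55 mm up, 44 mm clear below. Origin on the worktop under its centre; x runs from its open front (edge at -90 mm, towards the robot) to the back, y to its left; turned up to 0.1 rad. Wires 4 mm thick, 26 mm apart, run front to back. Below, y = -285 to +170 mm holds only the lid; a 22 mm high rail closes the back
- press_base (a point): Aluminium lever press fixed on the shelf's right end: base 150 by 110 mm (x, y of the shelf), lever up to 440 mm over the worktop. The point is the centre of the base's underside, on the shelf
- tray_pull (a point): Middle of the pull of a small fixed tray, tucked under the shelf's left end (shelf y = 173 to 283 mm); the pull stands 11 mm out of the shelf's front
- lid_center (a point): The dropped screw lid: a plain steel disc 44 mm across and 16 mm high, 30 g, lying flat on the worktop under the shelf, its centre 75 to 95 mm behind the shelf's front edge, y = -90 to +60 mm in the shelf's frame. The point is its centre, half-way up; z is its upright axis
- rod_hook (a point): Bent rod, lying flat, 0.12 kg: round steel shank 9 mm thick, bent square at its far end. The point is the bend, on the shank's centre line (4.5 mm up). Rod's x runs from handle to bend; from the bend the tip runs 45 mm to the rod's -y (plus 4.5 mm round end), level with the shank. 140 mm behind the bend begins a black bar handle 90 long, 20 wide, 18 mm high, flush below with the shank
- rod_handle (a point): Point in the rod's handle, 155 mm behind the bend, half-way up (9 mm). Axes as rod_hook. At the start the handle is inside the bin; only about 90 mm of the bent end stand out of the mouth, too little to reach the lid, so the rod must be pulled out, laid down and taken again at the handle
- bin: Square steel utensil bin lying on its side, fixed: 165 mm long (its own x), 76 mm wide, 60 mm high. Origin on the worktop under its centre. Its mouth (70 mm wide, 57 mm high inside, no floor but the worktop) is at x = -82 mm and faces its own -x, roughly to the robot's right; the rod is pulled out that way
- plate_in (a point): Round white enamel plate, loose, 200 mm across, rim 18 mm high. The point is the centre of its inner floor, 5 mm over the worktop; the floor is flat to a radius of about 58 mm
- jar_center (a point): The open glass spice jar, loose: 54 mm across, 88 mm high. The point is its centre, half-way up. To be left alone
- scraper_center (a point): Flat white plastic bowl scraper, loose: about 80 by 110 mm, 6 mm thick, lying flat on top of the shelf's left end. The point is its centre. To be left alone
There are look-alikes about, which are no part of the job. What is meant by the bin is not yellow, and is the larger of those in its own colour. There is more than one size of the part that bears lid_center; the job needs the smaller.

How it is judged:
On the way, in this order (a step that is already met when the one before it is completed fails the run):
1. the rod touches the lid under the shelf (contact force between rod and lid above 0.05 N and x of lid_center in the frame of shelf above -0.06 m), for 0.02 s.
2. the lid lies on the worktop wholly in front of the shelf (x of lid_center in the frame of shelf below -0.114 m and height (world z) of lid_center below 0.02 m), for 0.2 s.
At the end, for the whole second after the job is handed in: the lid rests flat (within 0.12 rad) on the plate's floor, its centre within 35 mm of the plate's centre; the rod lies flat on the worktop with its bend and handle in front of the shelf's front edge (at least 5 mm); both are at rest (horizontal distance between lid_center and plate_in below 0.035 m and z of lid_center in the frame of plate_in between 0.005 and 0.014 m and angle between lid_center's own z axis and vertical below 0.12 rad and angle between plate_in's own z axis and vertical below 0.08 rad and linear speed of each of lid, rod below 0.03 m/s and x of each of rod_hook, rod_handle in the frame of shelf below -0.095 m and height (world z) of rod_hook below 0.012 m and height (world z) of rod_handle below 0.016 m and angle between rod_hook's own z axis and vertical below 0.1 rad); the robot touches nothing.
It fails at once if the robot itself touches the lid while it is still under the shelf (x of lid_center in the frame of shelf above -0.09 m and height (world z) of lid_center below 0.045 m and contact force between the arm and lid above 0.1 N).
It fails at once if the lid is dropped or thrown (faster than 0.7 m/s out of the fingers) (linear speed of lid above 0.7 m/s and contact force between the fingers and lid below 0.05 N).
It fails at once if the jar is pushed more than 30 mm or tipped (distance of jar_center from where it was at the start of the episode above 0.03 m or angle between jar_center's own z axis and vertical above 0.4 rad).
It fails at once if the scraper is pushed more than 30 mm (distance of scraper_center from where it was at the start of the episode above 0.03 m).
It also fails if it takes over 72 s, if anything falls off the work surface, if the arm or the gripper's body presses on something with over 40 N, if the wrist force passes 120 N, or if a joint passes its speed limit or range.

## Working session

There is one attempt and no reset: what is moved stays moved. The work goes in short steps, Python scripts to look and compute and a tool call to move; the robot and the scene stay as the last step left them, time stands still between calls to the robot, and variables do not carry over. Pictures are saved under pics/ and viewed, about 8 in all and at most 12, crops included, and the job is handed in when it is done.

Besides the shell and the picture viewer there is one more tool, called after "Emit:" as a command line: name --argument value ..., lists and objects as JSON in quotes. step_arm: Moves the arm, as the interface text tells. Its arguments: {"type":"object","properties":{"increments":{"type":"array","items":{"type":"object","properties":{"wx":{"type":"number"},"wy":{"type":"number"},"wz":{"type":"number"},"tx":{"type":"number"},"ty":{"type":"number"},"tz":{"type":"number"},"hand":{"type":"number"}}}}},"required":["increments"]}

```bash
mkdir -p pics; cat > h.py <<'E'
from workcell import robot
import cv2, numpy as np
def ray(p,uv):
    K=np.array([[p['fx'],0,p['cx']],[0,p['fy'],p['cy']],[0,0,1.]])
    n=cv2.undistortPoints(np.array([[uv]],float),K,np.array(p['dist_coeffs'],float)).ravel()
    R=np.array(p['R']);t=np.array(p['t']).ravel()
    return -R.T@t, R.T@np.array([n[0],n[1],1])
def at(p,uv,z):
    c,d=ray(p,uv); return c+d*(z-c[2])/d[2]
def proj(p,X):
    K=np.array([[p['fx'],0,p['cx']],[0,p['fy'],p['cy']],[0,0,1.]])
    return cv2.projectPoints(np.array(X,float).reshape(-1,3),cv2.Rodrigues(np.array(p['R']))[0],np.array(p['t'],float),K,np.array(p['dist_coeffs'],float))[0].reshape(-1,2)
Z=dict(shelf=0,press_base=.055,tray_pull=.02,lid_center=.008,rod_hook=.0045,rod_handle=.009,bin=0,plate_in=.005,jar_center=.044,scraper_center=.058)
E
python3 - <<'E'
from h import *
for c in('top','side'):
    p=robot.read_camera(c); cv2.imwrite(f'pics/{c}0.png',p['img'])
    print(c,'cam',np.round(ray(p,(320,240))[0],3))
    for n,z in Z.items():
        for d in robot.spot_point(p,n)[:4]:
            print(n,round(d['score'],2),np.round(d['uv']),np.round(at(p,d['uv'],z),4)[:2])
s=robot.sense();print(s['time'],s['tool_pos'],s['ee_rot'],s['wrist_force'],robot.nose_length)
E
```

```text
top cam [0.401 0.052 1.437]
shelf 0.63 [336. 186.] [0.6753 0.0395]
press_base 0.96 [427. 164.] [ 0.7148 -0.1815]
tray_pull 0.63 [247. 230.] [0.5671 0.262 ]
lid_center 0.93 [377. 255.] [ 0.4987 -0.0579]
lid_center 0.55 [315. 188.] [0.6706 0.0925]
rod_hook 0.71 [430. 164.] [ 0.7261 -0.1979]
rod_handle 0.53 [250. 191.] [0.6658 0.2548]
bin 0.81 [169. 336.] [0.3076 0.463 ]
bin 0.56 [239. 267.] [0.4765 0.2857]
plate_in 0.94 [481. 285.] [ 0.4191 -0.3147]
jar_center 0.64 [236. 323.] [0.3385 0.285 ]
scraper_center 0.92 [251. 194.] [0.6491 0.2462]
side cam [ 0.231 -0.854  0.733]
shelf 0.59 [387. 256.] [0.6854 0.0563]
shelf 0.54 [235. 217.] [0.3558 0.3542]
press_base 0.7 [451. 300.] [ 0.717  -0.1905]
press_base 0.16 [378. 246.] [0.6485 0.0326]
tray_pull 0.74 [315. 215.] [0.5626 0.2656]
lid_center 0.64 [330. 294.] [ 0.5025 -0.0443]
lid_center 0.58 [380. 247.] [0.6782 0.0882]
rod_hook 0.48 [281. 261.] [0.4297 0.1112]
rod_handle 0.64 [279. 224.] [0.4628 0.268 ]
bin 0.95 [213. 202.] [0.3087 0.4601]
bin 0.94 [279. 225.] [0.4636 0.2757]
bin 0.72 [286. 185.] [0.5368 0.4956]
plate_in 0.95 [334. 402.] [ 0.4209 -0.3227]
jar_center 0.79 [235. 220.] [0.3467 0.2672]
scraper_center 0.9 [349. 198.] [0.659 0.267]
1.1 [0.1807807  0.6243441  0.23166394] [ 7.99401826e-01  6.00796738e-01 -1.63845987e-06 -5.72791491e-07] [ 0.45681074 -0.02964853 -0.3654147 ] 0.017
```

View pics/top0.png

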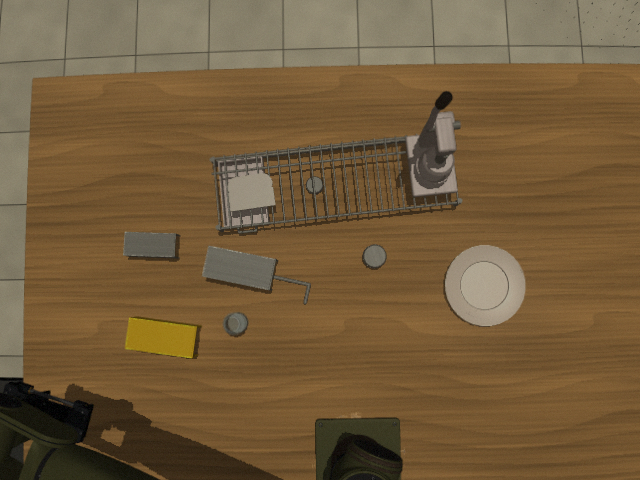

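View pics/side0.png

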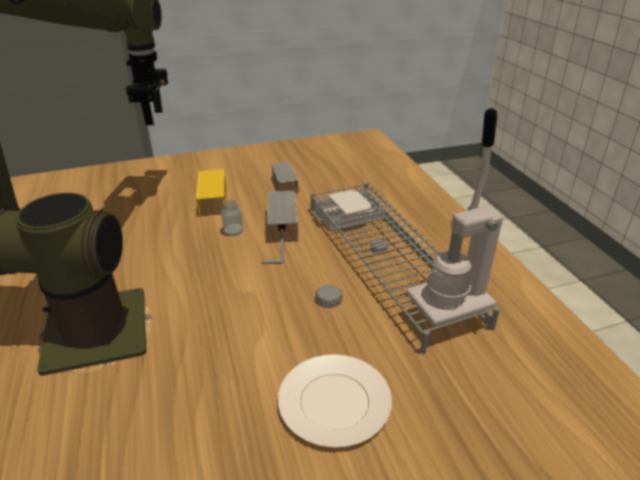

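The small lid under the shelf is at top (315,186), with the large decoy at (375,256). The grey bin is at (239,268), the rod bend at about (311,285) and its tip at about (305,303). The plate is at (485,285) and the jar at (236,323).

```bash
python3 - <<'E'
from h import *
p=robot.read_camera('top'); im=p['img']
cv2.imwrite('pics/crop1.png',cv2.resize(im[225:320,195:345],None,fx=5,fy=5,interpolation=cv2.INTER_CUBIC))
for n in('rod_hook','shelf','lid_center','bin'):
    for d in robot.silhouettes(p,n)[:3]:
        ys,xs=np.nonzero(d['pixels']); r=cv2.minAreaRect(np.c_[xs,ys].astype(np.float32))
        print(n,round(d['score'],2),np.round(d['box'],1),np.round(cv2.boxPoints(r),1).tolist())
z=.05
for uv in [(459,203),(220,232),(213,158)]: print(uv,at(p,uv,.053)[:2])
for uv in [(311,285),(305,303),(276,278)]: print(uv,at(p,uv,.0045)[:2])
E
```

```text
rod_hook 0.56 [291.6 288.8  32.5  22.7] [[273.0, 277.29998779296875], [283.6000061035156, 263.5], [315.8999938964844, 288.29998779296875], [305.3999938964844, 302.1000061035156]]
rod_hook 0.32 [485.4 285.8  80.7  76.5] [[445.0, 245.0], [523.0, 245.0], [523.0, 325.0], [445.0, 325.0]]
shelf 0.84 [335.9 161.1 248.9 137.6] [[202.39999389648438, 123.19999694824219], [455.70001220703125, 90.5], [470.29998779296875, 203.3000030517578], [217.0, 236.0]]
shelf 0.32 [250.5 192.8  47.6  39.8] [[225.1999969482422, 177.6999969482422], [270.5, 171.1999969482422], [275.29998779296875, 205.0], [230.10000610351562, 211.39999389648438]]
lid_center 0.61 [376.4 255.2  23.6  22.9] [[363.0, 244.0], [386.0, 244.0], [386.0, 268.0], [363.0, 268.0]]
lid_center 0.56 [312.9 184.7  16.4  18.7] [[306.0, 176.0], [322.0, 176.0], [322.0, 192.0], [306.0, 192.0]]
bin 0.72 [238.6 269.4  72.9  47.1] [[200.3000030517578, 276.29998779296875], [207.39999389648438, 243.89999389648438], [277.29998779296875, 259.20001220703125], [270.20001220703125, 291.6000061035156]]
bin 0.63 [164.  336.   74.6  43.6] [[124.19999694824219, 350.0], [128.10000610351562, 315.20001220703125], [200.3000030517578, 323.3999938964844], [196.39999389648438, 358.20001220703125]]
bin 0.61 [152.7 245.1  62.2  26.1] [[122.69999694824219, 256.1000061035156], [123.5999984741211, 231.10000610351562], [179.10000610351562, 233.1999969482422], [178.10000610351562, 258.20001220703125]]
(459, 203) [ 0.61732846 -0.25642786]
(220, 232) [0.55852634 0.32195847]
(213, 158) [0.74153938 0.3393259 ]
(311, 285) [0.42782566 0.10563836]
(305, 303) [0.38380134 0.12115772]
(276, 278) [0.44662531 0.19203044]
```

View pics/crop1.png

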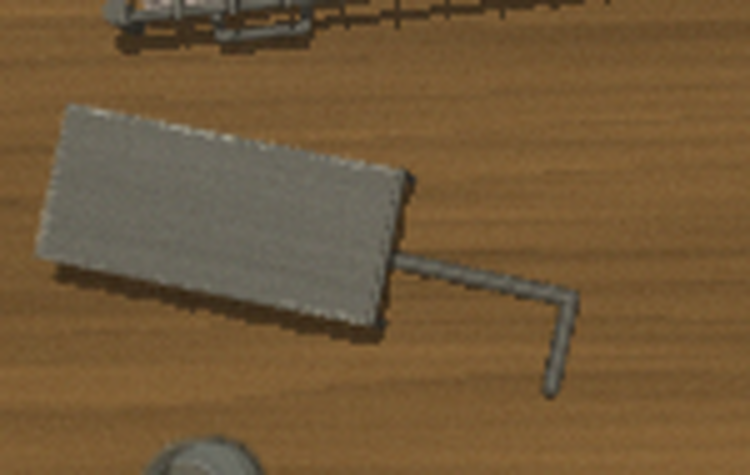

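Measured so far:

| Item | Value |
|---|---|
| Rod bend | (0.430, 0.110), yaw -101.6° |
| Shelf | yaw 5.8°, origin about (0.677, 0.042) |
| Small lid | shelf frame about (0, 0.05) |

Next I move above the shank.

Emit:
step_arm --increments '[{"tx": 60, "ty": -110, "tz": 0, "wz": -20, "hand": 0.5}, {"tx": 257, "ty": -475, "tz": 0, "wz": -85.4, "hand": 0.5}, {"tx": 257, "ty": -475, "tz": 0, "wz": -85.4, "hand": 0.5}, {"tx": 257, "ty": -475, "tz": 0, "wz": -85.4, "hand": 0.5}, {"tx": 257, "ty": -475, "tz": 0, "wz": -85.4, "hand": 0.5}, {"tx": 257, "ty": -475, "tz": 0, "wz": -85.4, "hand": 0.5}, {"tx": 257, "ty": -475, "tz": 0, "wz": -85.4, "hand": 0.5}, {"tx": 257, "ty": -475, "tz": 0, "wz": -85.4, "hand": 0.5}]'

```text
invalid input at $.increments[0]: expected keys wx, wy, wz, tx, ty, tz, hand
```

Emit:
step_arm --increments '[{"tx": 0, "ty": 0, "tz": 0, "hand": 0.5}, {"tz": 0, "hand": 0.5}, {"tz": 0, "hand": 0.5}, {"tz": 0, "hand": 0.5}, {"tz": 0, "hand": 0.5}, {"tz": 0, "hand": 0.5}, {"tz": 0, "hand": 0.5}, {"tz": 0, "hand": 0.5}]'

```text
invalid input at $.increments[0]: expected keys wx, wy, wz, tx, ty, tz, hand
```

Emit:
step_arm --increments '[{"wx": 0, "wy": 0, "wz": -85.4, "tx": 257, "ty": -475, "tz": 0, "hand": 0.5}, {"wx": 0, "wy": 0, "wz": -85.4, "tx": 257, "ty": -475, "tz": 0, "hand": 0.5}, {"wx": 0, "wy": 0, "wz": -85.4, "tx": 257, "ty": -475, "tz": 0, "hand": 0.5}, {"wx": 0, "wy": 0, "wz": -85.4, "tx": 257, "ty": -475, "tz": 0, "hand": 0.5}, {"wx": 0, "wy": 0, "wz": -85.4, "tx": 257, "ty": -475, "tz": 0, "hand": 0.5}, {"wx": 0, "wy": 0, "wz": -85.4, "tx": 257, "ty": -475, "tz": 0, "hand": 0.5}, {"wx": 0, "wy": 0, "wz": -85.4, "tx": 257, "ty": -475, "tz": 0, "hand": 0.5}, {"wx": 0, "wy": 0, "wz": -85.4, "tx": 257, "ty": -475, "tz": 0, "hand": 0.5}]'

```text
time: 2.35
tool_pos: [0.4194, 0.1828, 0.2321]
ee_rot: [0.995, -0.103, 0.001, -0.0]
wrist_force: [2.0, -0.1, 0.1]
finger_gap: 0.499
```

Emit:
step_arm --increments '[{"wx": 0, "wy": 0, "wz": 0, "tx": 19, "ty": -34, "tz": -20, "hand": 0.5}, {"wx": 0, "wy": 0, "wz": 0, "tx": 19, "ty": -34, "tz": -60, "hand": 0.5}, {"wx": 0, "wy": 0, "wz": 0, "tx": 19, "ty": -34, "tz": -110, "hand": 0.5}, {"wx": 0, "wy": 0, "wz": 0, "tx": 19, "ty": -34, "tz": -150, "hand": 0.5}, {"wx": 0, "wy": 0, "wz": 0, "tx": 19, "ty": -34, "tz": -170, "hand": 0.5}, {"wx": 0, "wy": 0, "wz": 0, "tx": 19, "ty": -34, "tz": -170, "hand": 0.5}, {"wx": 0, "wy": 0, "wz": 0, "tx": 19, "ty": -34, "tz": -170, "hand": 0.5}, {"wx": 0, "wy": 0, "wz": 0, "tx": 19, "ty": -34, "tz": -170, "hand": 0.5}]'

```text
time: 3.35
tool_pos: [0.4389, 0.1509, 0.0633]
ee_rot: [0.995, -0.101, 0.001, -0.0]
wrist_force: [-1.5, -0.6, -0.3]
finger_gap: 0.499
```

Emit:
step_arm --increments '[{"wx": 0, "wy": 0, "wz": 0, "tx": 0, "ty": 0, "tz": -25, "hand": 0.5}, {"wx": 0, "wy": 0, "wz": 0, "tx": 0, "ty": 0, "tz": -44, "hand": 0.5}, {"wx": 0, "wy": 0, "wz": 0, "tx": 0, "ty": 0, "tz": -44, "hand": 0.5}, {"wx": 0, "wy": 0, "wz": 0, "tx": 0, "ty": 0, "tz": -44, "hand": 0.0}, {"wx": 0, "wy": 0, "wz": 0, "tx": 0, "ty": 0, "tz": -44, "hand": 0.0}, {"wx": 0, "wy": 0, "wz": 0, "tx": 0, "ty": 0, "tz": -44, "hand": 0.0}, {"wx": 0, "wy": 0, "wz": 0, "tx": 0, "ty": 0, "tz": -44, "hand": 0.0}, {"wx": 0, "wy": 0, "wz": 0, "tx": 0, "ty": 0, "tz": -44, "hand": 0.0}]'

```text
time: 4.35
tool_pos: [0.4379, 0.1506, 0.0178]
ee_rot: [0.995, -0.101, 0.0, -0.0]
wrist_force: [0.4, 0.0, 0.4]
finger_gap: 0.085
```

Rod gripped; I pull it along the bin axis and start turning it once it's clear.

Emit:
step_arm --increments '[{"wx": 0, "wy": 0, "wz": 0, "tx": -4, "ty": -20, "tz": 2, "hand": 0.0}, {"wx": 0, "wy": 0, "wz": 0, "tx": -12, "ty": -60, "tz": 2, "hand": 0.0}, {"wx": 0, "wy": 0, "wz": 0, "tx": -20, "ty": -100, "tz": 2, "hand": 0.0}, {"wx": 0, "wy": 0, "wz": 0, "tx": -29, "ty": -140, "tz": 2, "hand": 0.0}, {"wx": 0, "wy": 0, "wz": 0, "tx": -35, "ty": -172, "tz": 2, "hand": 0.0}, {"wx": 0, "wy": 0, "wz": 0, "tx": -35, "ty": -172, "tz": 2, "hand": 0.0}, {"wx": 0, "wy": 0, "wz": 10, "tx": -35, "ty": -172, "tz": 2, "hand": 0.0}, {"wx": 0, "wy": 0, "wz": 20, "tx": -35, "ty": -172, "tz": 2, "hand": 0.0}]'

```text
time: 5.35
tool_pos: [0.4027, -0.0208, 0.0195]
ee_rot: [0.997, 0.077, -0.0, -0.0]
wrist_force: [-0.4, -0.9, -1.5]
finger_gap: 0.081
```

```bash
python3 - <<'E'
from h import *
p=robot.read_camera('top'); im=p['img']
cv2.imwrite('pics/p2.png',cv2.resize(im[200:380,200:460],None,fx=3,fy=3,interpolation=cv2.INTER_CUBIC))
E
```

```text
(no output)
```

View pics/p2.png

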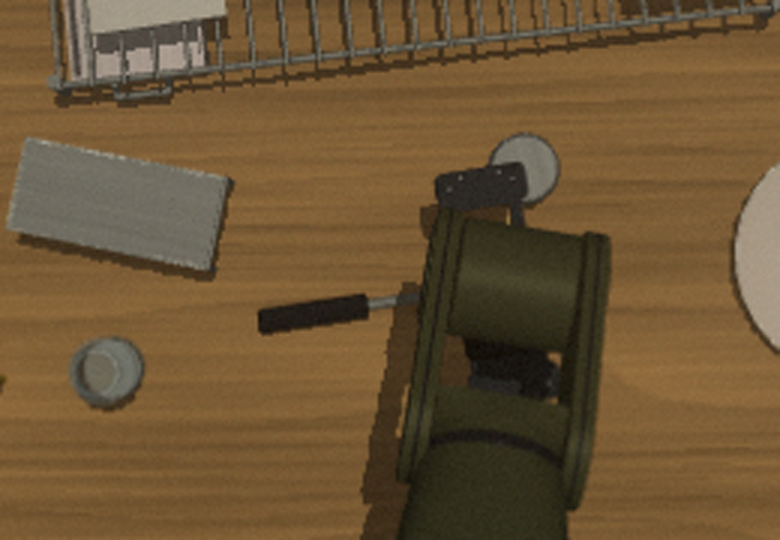

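The rod is out of the bin and its handle shows at crop (313,312). I turn it to point at the shelf.

Emit:
step_arm --increments '[{"wx": 0, "wy": 0, "wz": 10, "tx": 0, "ty": 15, "tz": 0, "hand": 0.0}, {"wx": 0, "wy": 0, "wz": 20, "tx": 0, "ty": 30, "tz": 0, "hand": 0.0}, {"wx": 0, "wy": 0, "wz": 30, "tx": 5, "ty": 50, "tz": 0, "hand": 0.0}, {"wx": 0, "wy": 0, "wz": 40, "tx": 10, "ty": 70, "tz": 0, "hand": 0.0}, {"wx": 0, "wy": 0, "wz": 50, "tx": 20, "ty": 90, "tz": 0, "hand": 0.0}, {"wx": 0, "wy": 0, "wz": 60, "tx": 30, "ty": 110, "tz": 0, "hand": 0.0}, {"wx": 0, "wy": 0, "wz": 70, "tx": 40, "ty": 121, "tz": 0, "hand": 0.0}, {"wx": 0, "wy": 0, "wz": 80, "tx": 47, "ty": 121, "tz": 0, "hand": 0.0}]'

```text
time: 6.4
tool_pos: [0.4499, 0.1012, 0.0195]
ee_rot: [0.715, 0.699, 0.0, -0.0]
wrist_force: [-0.0, -0.4, -1.5]
finger_gap: 0.088
```

Emit:
step_arm --increments '[{"wx": 0, "wy": 0, "wz": 7.4, "tx": 0, "ty": 0, "tz": 0, "hand": 0.0}, {"wx": 0, "wy": 0, "wz": 7.4, "tx": 0, "ty": 0, "tz": -1, "hand": 0.0}, {"wx": 0, "wy": 0, "wz": 7.4, "tx": 0, "ty": 0, "tz": -1, "hand": 0.4}, {"wx": 0, "wy": 0, "wz": 7.4, "tx": 0, "ty": 0, "tz": -1, "hand": 0.5}, {"wx": 0, "wy": 0, "wz": 7.4, "tx": 0, "ty": 0, "tz": 10, "hand": 0.5}, {"wx": 0, "wy": 0, "wz": 7.4, "tx": -20, "ty": -2, "tz": 40, "hand": 0.5}, {"wx": 0, "wy": 0, "wz": 7.4, "tx": -75, "ty": -7, "tz": 60, "hand": 0.5}, {"wx": 0, "wy": 0, "wz": 7.4, "tx": -135, "ty": -14, "tz": 60, "hand": 0.5}]'

```text
time: 7.4
tool_pos: [0.3154, 0.0856, 0.0825]
ee_rot: [0.67, 0.742, 0.002, 0.001]
wrist_force: [0.1, 0.2, 0.2]
finger_gap: 0.5
```

```bash
python3 - <<'E'
from h import *
p=robot.read_camera('top'); im=p['img']
cv2.imwrite('pics/p3.png',cv2.resize(im[150:350,200:400],None,fx=3,fy=3,interpolation=cv2.INTER_CUBIC))
q=robot.read_camera('side'); im=q['img']
for c,p in(('t',p),('s',q)):
  for n in('rod_hook','rod_handle','lid_center'):
    for d in robot.spot_point(p,n)[:3]:
        print(c,n,round(d['score'],2),np.round(d['uv']),np.round(at(p,d['uv'],Z[n]),4)[:2])
E
```

```text
t rod_hook 0.5 [314. 262.] [0.4845 0.098 ]
t rod_handle 0.66 [316. 324.] [0.3333 0.0945]
t lid_center 0.72 [315. 188.] [0.668  0.0906]
t lid_center 0.58 [375. 256.] [ 0.497  -0.0529]
t lid_center 0.48 [250. 190.] [0.6685 0.2537]
s rod_hook 0.9 [306. 258.] [0.4896 0.1032]
s rod_handle 0.89 [241. 271.] [0.3293 0.0949]
s lid_center 0.88 [330. 294.] [ 0.5018 -0.0466]
s lid_center 0.45 [380. 246.] [0.6823 0.0929]
```

View pics/p3.png

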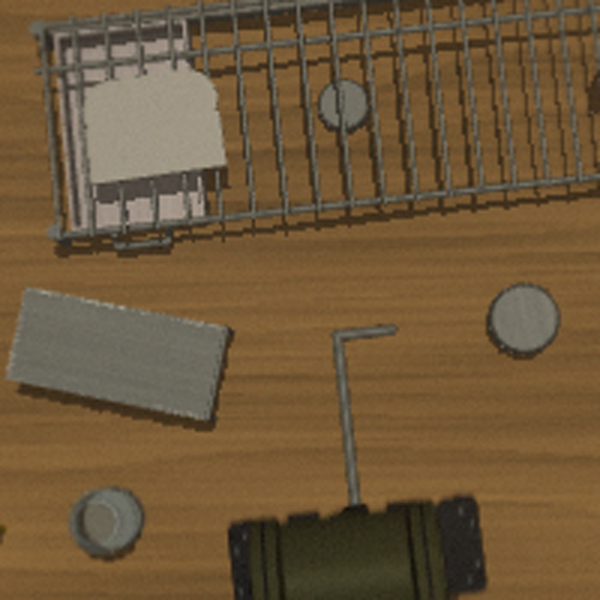

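Rod lies at yaw ~6° with bend at crop (338,337), lid at crop (343,105). Regrasping at the handle.

Emit:
step_arm --increments '[{"wx": 0, "wy": 0, "wz": 0, "tx": -5, "ty": 0, "tz": -20, "hand": 0.5}, {"wx": 0, "wy": 0, "wz": 0, "tx": -5, "ty": 0, "tz": -45, "hand": 0.5}, {"wx": 0, "wy": 0, "wz": 0, "tx": -5, "ty": 0, "tz": -62, "hand": 0.5}, {"wx": 0, "wy": 0, "wz": 0, "tx": -5, "ty": 0, "tz": -62, "hand": 0.5}, {"wx": 0, "wy": 0, "wz": 0, "tx": -5, "ty": 0, "tz": -62, "hand": 0.0}, {"wx": 0, "wy": 0, "wz": 0, "tx": -5, "ty": 0, "tz": -62, "hand": 0.0}, {"wx": 0, "wy": 0, "wz": 0, "tx": -5, "ty": 0, "tz": -62, "hand": 0.0}, {"wx": 0, "wy": 0, "wz": 0, "tx": -5, "ty": 0, "tz": -62, "hand": 0.0}]'

```text
time: 8.8
tool_pos: [0.3097, 0.0856, 0.0176]
ee_rot: [0.67, 0.742, 0.0, 0.0]
wrist_force: [0.1, -0.2, -1.6]
finger_gap: 0.21
```

Emit:
step_arm --increments '[{"wx": 0, "wy": 0, "wz": 0, "tx": -2, "ty": 20, "tz": 1, "hand": 0.0}, {"wx": 0, "wy": 0, "wz": 0, "tx": -5, "ty": 48, "tz": 1, "hand": 0.0}, {"wx": 0, "wy": 0, "wz": 0, "tx": 5, "ty": 49, "tz": 1, "hand": 0.0}, {"wx": 0, "wy": 0, "wz": 0, "tx": 30, "ty": 51.5, "tz": 1, "hand": 0.0}, {"wx": 0, "wy": 0, "wz": 0, "tx": 60, "ty": 54.6, "tz": 1, "hand": 0.0}, {"wx": 0, "wy": 0, "wz": 0, "tx": 80, "ty": 56.6, "tz": 1, "hand": 0.0}, {"wx": 0, "wy": 0, "wz": 0, "tx": 95, "ty": 58.1, "tz": 1, "hand": 0.0}, {"wx": 0, "wy": 0, "wz": 0, "tx": 95, "ty": 58.1, "tz": 1, "hand": 0.0}]'

```text
time: 9.8
tool_pos: [0.4055, 0.1433, 0.0187]
ee_rot: [0.67, 0.742, -0.0, -0.0]
wrist_force: [-0.1, -0.1, -0.9]
finger_gap: 0.212
```

```bash
python3 - <<'E'
from h import *
p=robot.read_camera('top'); im=p['img']
cv2.imwrite('pics/p4.png',cv2.resize(im[150:350,200:400],None,fx=3,fy=3,interpolation=cv2.INTER_CUBIC))
q=robot.read_camera('side')
for c,p in(('t',p),('s',q)):
  for n in('rod_hook','rod_handle','lid_center'):
    for d in robot.spot_point(p,n)[:2]:
        print(c,n,round(d['score'],2),np.round(d['uv']),np.round(at(p,d['uv'],Z[n]),4)[:2])
E
```

```text
t rod_hook 0.69 [288. 221.] [0.5888 0.1594]
t lid_center 0.65 [373. 256.] [ 0.4973 -0.0494]
t lid_center 0.61 [312. 183.] [0.6824 0.0981]
s rod_hook 0.89 [336. 238.] [0.5883 0.1661]
s rod_hook 0.51 [317. 212.] [0.5804 0.3035]
s rod_handle 0.92 [278. 254.] [0.4279 0.1365]
s lid_center 0.69 [330. 296.] [ 0.5003 -0.0518]
s lid_center 0.59 [380. 248.] [0.6784 0.0854]
```

View pics/p4.png

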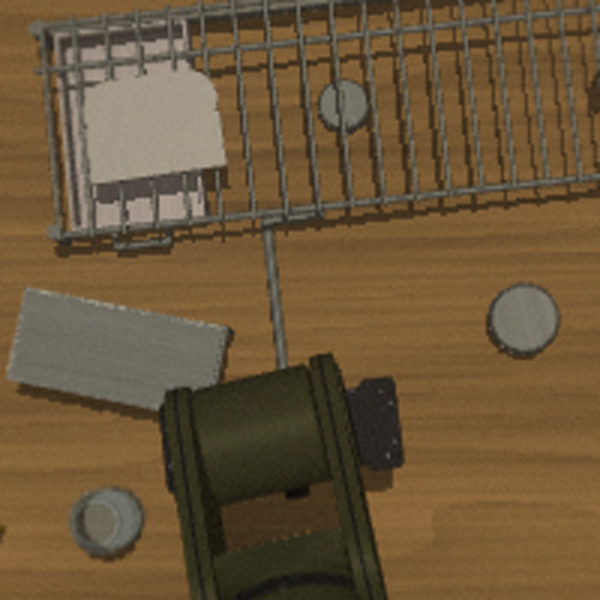

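Tip end at crop (325,213) would pass too close to the lid's left edge (318,105); I yaw +5° and shift slightly, then go in.

Emit:
step_arm --increments '[{"wx": 0, "wy": 0, "wz": 5, "tx": 1, "ty": -10, "tz": 0, "hand": 0.0}, {"wx": 0, "wy": 0, "wz": 5, "tx": 1, "ty": -10, "tz": 0, "hand": 0.0}, {"wx": 0, "wy": 0, "wz": 5, "tx": 21, "ty": -8, "tz": 0, "hand": 0.0}, {"wx": 0, "wy": 0, "wz": 5, "tx": 46, "ty": -5.5, "tz": 0, "hand": 0.0}, {"wx": 0, "wy": 0, "wz": 5, "tx": 71, "ty": -3, "tz": 0, "hand": 0.0}, {"wx": 0, "wy": 0, "wz": 5, "tx": 96, "ty": -0.5, "tz": 0, "hand": 0.0}, {"wx": 0, "wy": 0, "wz": 5, "tx": 125, "ty": 2.5, "tz": 0, "hand": 0.0}, {"wx": 0, "wy": 0, "wz": 5, "tx": 125, "ty": 2.5, "tz": 0, "hand": 0.0}]'

```text
time: 11.2
tool_pos: [0.5315, 0.1466, 0.0191]
ee_rot: [0.638, 0.77, 0.001, 0.0]
wrist_force: [0.1, -0.4, -1.8]
finger_gap: 0.21
```

```bash
python3 - <<'E'
from h import *
p=robot.read_camera('top'); im=p['img']
cv2.imwrite('pics/p5.png',cv2.resize(im[140:290,220:400],None,fx=4,fy=4,interpolation=cv2.INTER_CUBIC))
E
```

```text
(no output)
```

View pics/p5.png

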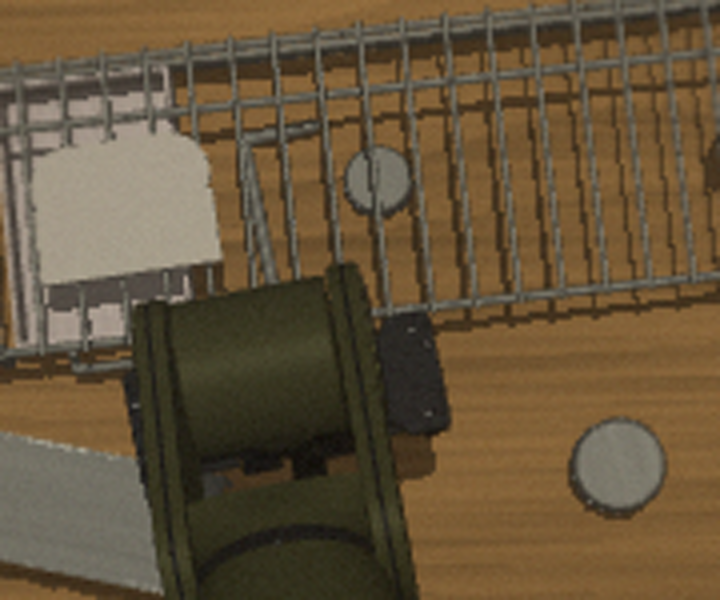

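Bend at crop (248,143), tip end (318,126), behind and left of the lid at (378,180). I swing the tip behind the lid, then pull.

Emit:
step_arm --increments '[{"wx": 0, "wy": 0, "wz": 0, "tx": 6, "ty": 0.6, "tz": 0, "hand": 0.0}, {"wx": 0, "wy": 0, "wz": -2, "tx": 7, "ty": -6, "tz": 0, "hand": 0.0}, {"wx": 0, "wy": 0, "wz": -4, "tx": 8, "ty": -13, "tz": 0, "hand": 0.0}, {"wx": 0, "wy": 0, "wz": -6, "tx": 8, "ty": -19, "tz": 0, "hand": 0.0}, {"wx": 0, "wy": 0, "wz": -8, "tx": 8.5, "ty": -24.5, "tz": 0, "hand": 0.0}, {"wx": 0, "wy": 0, "wz": -8, "tx": 8.5, "ty": -24.5, "tz": 0, "hand": 0.0}, {"wx": 0, "wy": 0, "wz": -8, "tx": 8.5, "ty": -24.5, "tz": 0, "hand": 0.0}, {"wx": 0, "wy": 0, "wz": -8, "tx": 8.5, "ty": -24.5, "tz": 0, "hand": 0.0}]'

```text
time: 12.25
tool_pos: [0.5382, 0.1218, 0.0187]
ee_rot: [0.689, 0.725, 0.0, 0.0]
wrist_force: [0.3, 0.5, -0.5]
finger_gap: 0.209
```

```bash
python3 - <<'E'
from h import *
p=robot.read_camera('top'); im=p['img']
cv2.imwrite('pics/p6.png',cv2.resize(im[140:290,220:400],None,fx=4,fy=4,interpolation=cv2.INTER_CUBIC))
E
```

```text
(no output)
```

View pics/p6.png

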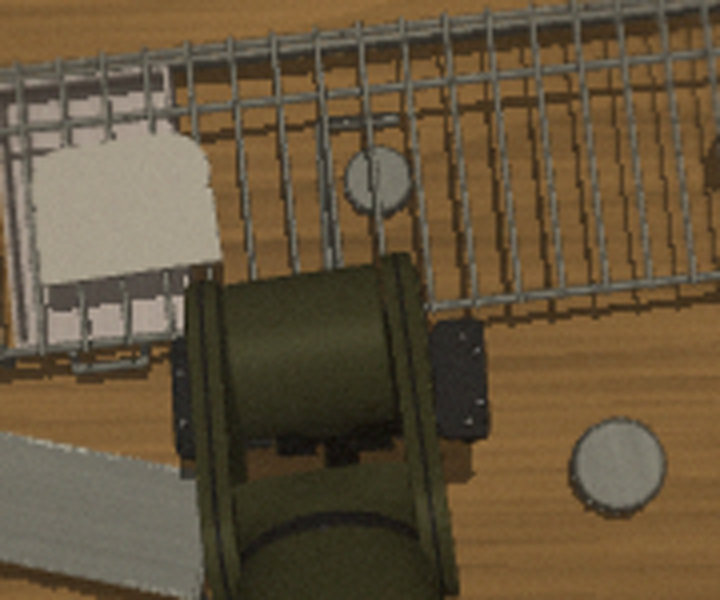

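Tip spans crop (325–400,120) behind the lid at (378,180). Pulling.

Emit:
step_arm --increments '[{"wx": 0, "wy": 0, "wz": 0, "tx": -6, "ty": -4, "tz": 0, "hand": 0.0}, {"wx": 0, "wy": 0, "wz": 0, "tx": -14, "ty": -5.5, "tz": 0, "hand": 0.0}, {"wx": 0, "wy": 0, "wz": 0, "tx": -29, "ty": -7, "tz": 0, "hand": 0.0}, {"wx": 0, "wy": 0, "wz": 0, "tx": -46, "ty": -8.5, "tz": 0, "hand": 0.0}, {"wx": 0, "wy": 0, "wz": 0, "tx": -63, "ty": -10.5, "tz": 0, "hand": 0.0}, {"wx": 0, "wy": 0, "wz": 0, "tx": -80, "ty": -12, "tz": 0, "hand": 0.0}, {"wx": 0, "wy": 0, "wz": 0, "tx": -97, "ty": -14, "tz": 0, "hand": 0.0}, {"wx": 0, "wy": 0, "wz": 0, "tx": -114, "ty": -15.5, "tz": 0, "hand": 0.0}]'

```text
time: 13.3
tool_pos: [0.4228, 0.1061, 0.0185]
ee_rot: [0.689, 0.725, 0.0, 0.0]
wrist_force: [-0.7, 0.7, -0.8]
finger_gap: 0.207
```

Emit:
step_arm --increments '[{"wx": 0, "wy": 0, "wz": 0, "tx": -15, "ty": -1.5, "tz": 0, "hand": 0.0}, {"wx": 0, "wy": 0, "wz": 0, "tx": -27, "ty": -2.7, "tz": 0, "hand": 0.0}, {"wx": 0, "wy": 0, "wz": 0, "tx": -37, "ty": -3.7, "tz": 0, "hand": 0.0}, {"wx": 0, "wy": 0, "wz": 0, "tx": -46, "ty": -4.6, "tz": 0, "hand": 0.0}, {"wx": 0, "wy": 0, "wz": 0, "tx": -53, "ty": -5.3, "tz": 0, "hand": 0.0}, {"wx": 0, "wy": 0, "wz": 0, "tx": -56, "ty": -5.6, "tz": 0, "hand": 0.0}, {"wx": 0, "wy": 0, "wz": 0, "tx": -56, "ty": -5.6, "tz": 0, "hand": 0.0}, {"wx": 0, "wy": 0, "wz": 0, "tx": -56, "ty": -5.6, "tz": 0, "hand": 0.0}]'

```text
time: 14.3
tool_pos: [0.3685, 0.1006, 0.0188]
ee_rot: [0.689, 0.724, 0.0, 0.0]
wrist_force: [0.5, -0.6, -1.9]
finger_gap: 0.207
```

```bash
python3 - <<'E'
from h import *
p=robot.read_camera('top'); im=p['img']
cv2.imwrite('pics/p7.png',cv2.resize(im[180:330,220:400],None,fx=4,fy=4,interpolation=cv2.INTER_CUBIC))
q=robot.read_camera('side')
for c,p in(('t',p),('s',q)):
  for n in('rod_hook','lid_center'):
    for d in robot.spot_point(p,n)[:2]:
        print(c,n,round(d['score'],2),np.round(d['uv']),np.round(at(p,d['uv'],Z[n]),4)[:2])
E
```

```text
t rod_hook 0.63 [306. 234.] [0.5538 0.115 ]
t rod_hook 0.41 [247. 189.] [0.6712 0.2625]
t lid_center 0.83 [376. 254.] [ 0.5004 -0.0552]
t lid_center 0.62 [320. 247.] [0.5222 0.0807]
s rod_hook 0.9 [326. 255.] [0.5422 0.1006]
s lid_center 0.82 [332. 293.] [ 0.5083 -0.0444]
s lid_center 0.49 [321. 261.] [0.5197 0.0759]
```

View pics/p7.png

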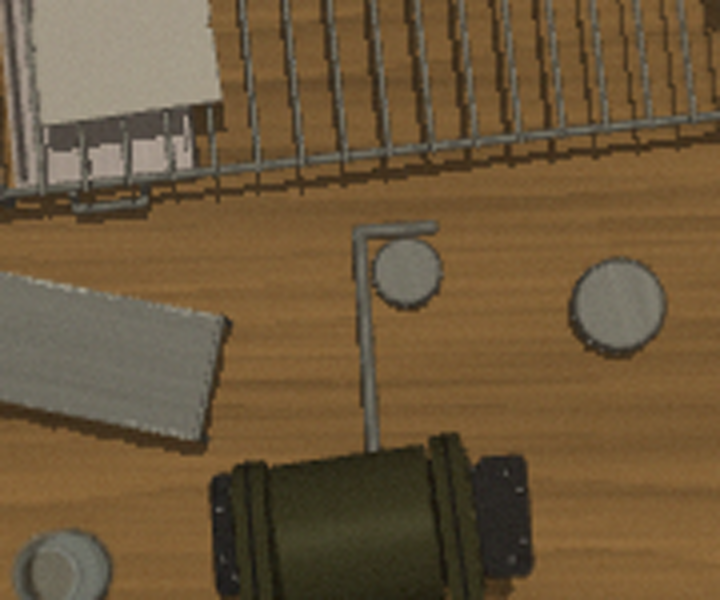

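The lid is out at about (0.521,0.078), shelf x about -0.152. Next I free the rod, lift it over the lid and lay it between the decoy and the plate.

Emit:
step_arm --increments '[{"wx": 0, "wy": 0, "wz": 0, "tx": 5, "ty": 5, "tz": 0, "hand": 0.0}, {"wx": 0, "wy": 0, "wz": 0, "tx": 5, "ty": 5, "tz": 10, "hand": 0.0}, {"wx": 0, "wy": 0, "wz": 0, "tx": 5, "ty": 5, "tz": 40, "hand": 0.0}, {"wx": 0, "wy": 0, "wz": 0, "tx": 5, "ty": 5, "tz": 65, "hand": 0.0}, {"wx": 0, "wy": 0, "wz": 0, "tx": 5, "ty": -20, "tz": 70, "hand": 0.0}, {"wx": 0, "wy": 0, "wz": 0, "tx": 5, "ty": -75, "tz": 70, "hand": 0.0}, {"wx": 0, "wy": 0, "wz": 0, "tx": 5, "ty": -130, "tz": 70, "hand": 0.0}, {"wx": 0, "wy": 0, "wz": 0, "tx": 0, "ty": -180, "tz": 70, "hand": 0.0}]'

```text
time: 15.6
tool_pos: [0.3685, -0.0812, 0.0899]
ee_rot: [0.689, 0.725, 0.0, 0.001]
wrist_force: [0.5, -1.0, -0.8]
finger_gap: 0.209
```

Emit:
step_arm --increments '[{"wx": 0, "wy": 0, "wz": 0, "tx": 0, "ty": -40, "tz": 0, "hand": 0.0}, {"wx": 0, "wy": 0, "wz": 0, "tx": 0, "ty": -50, "tz": 0, "hand": 0.0}, {"wx": 0, "wy": 0, "wz": 0, "tx": 0, "ty": -50, "tz": -30, "hand": 0.0}, {"wx": 0, "wy": 0, "wz": 0, "tx": 0, "ty": -50, "tz": -55, "hand": 0.0}, {"wx": 0, "wy": 0, "wz": 0, "tx": 0, "ty": -50, "tz": -66, "hand": 0.0}, {"wx": 0, "wy": 0, "wz": 0, "tx": 0, "ty": -50, "tz": -70, "hand": 0.0}, {"wx": 0, "wy": 0, "wz": 0, "tx": 0, "ty": -50, "tz": -70, "hand": 0.0}, {"wx": 0, "wy": 0, "wz": 0, "tx": 0, "ty": -50, "tz": -70, "hand": 0.0}]'

```text
time: 16.6
tool_pos: [0.369, -0.1297, 0.0196]
ee_rot: [0.689, 0.725, 0.0, 0.001]
wrist_force: [-0.7, 0.3, -1.4]
finger_gap: 0.206
```

Emit:
step_arm --increments '[{"wx": 0, "wy": 0, "wz": 0, "tx": 0, "ty": 0, "tz": 0, "hand": 0.3}, {"wx": 0, "wy": 0, "wz": 0, "tx": 0, "ty": 0, "tz": 0, "hand": 0.45}, {"wx": 0, "wy": 0, "wz": 0, "tx": 0, "ty": 0, "tz": 0, "hand": 0.45}, {"wx": 0, "wy": 0, "wz": 0, "tx": 0, "ty": 0, "tz": 20, "hand": 0.45}, {"wx": 0, "wy": 0, "wz": 0, "tx": 0, "ty": 0, "tz": 70, "hand": 0.45}, {"wx": 0, "wy": 0, "wz": 0, "tx": 0, "ty": 0, "tz": 110, "hand": 0.7}, {"wx": 0, "wy": 0, "wz": 0, "tx": -30, "ty": 0, "tz": 110, "hand": 0.7}, {"wx": 0, "wy": 0, "wz": 0, "tx": -50, "ty": 0, "tz": 110, "hand": 0.7}]'

```text
time: 17.6
tool_pos: [0.3178, -0.1295, 0.1294]
ee_rot: [0.689, 0.725, 0.0, 0.001]
wrist_force: [-0.5, -0.6, -0.5]
finger_gap: 0.68
```

```bash
python3 - <<'E'
from h import *
p=robot.read_camera('top'); im=p['img']
cv2.imwrite('pics/p8.png',cv2.resize(im[160:340,290:540],None,fx=3,fy=3,interpolation=cv2.INTER_CUBIC))
q=robot.read_camera('side')
for c,p in(('t',p),('s',q)):
  for n in('rod_hook','rod_handle','lid_center','plate_in'):
    for d in robot.spot_point(p,n)[:2]:
        print(c,n,round(d['score'],2),np.round(d['uv']),np.round(at(p,d['uv'],Z[n]),4)[:2])
E
```

```text
t rod_hook 0.82 [401. 236.] [ 0.5444 -0.1191]
t rod_handle 0.62 [409. 296.] [ 0.3958 -0.1349]
t lid_center 0.82 [320. 250.] [0.5148 0.083 ]
t lid_center 0.6 [374. 254.] [ 0.5008 -0.05  ]
t plate_in 0.76 [484. 287.] [ 0.4152 -0.3215]
s rod_hook 0.94 [362. 315.] [ 0.5486 -0.1263]
s rod_handle 0.67 [290. 331.] [ 0.3882 -0.1329]
s lid_center 0.76 [329. 296.] [ 0.4995 -0.0501]
s lid_center 0.75 [322. 262.] [0.5213 0.0737]
s plate_in 0.91 [331. 403.] [ 0.4147 -0.3233]
```

View pics/p8.png

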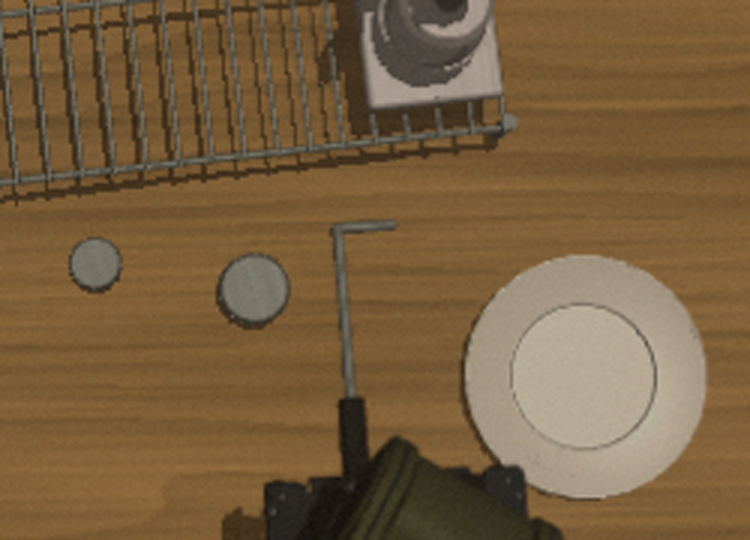

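Rod lies flat at crop (340,230)–(355,480). Lid is at (95,264), i.e. about (0.520,0.077), and the plate at (585,377). Going for the lid.

Emit:
step_arm --increments '[{"wx": 0, "wy": 0, "wz": 0, "tx": 40, "ty": 41, "tz": 0, "hand": 0.75}, {"wx": 0, "wy": 0, "wz": 0, "tx": 80, "ty": 82, "tz": 0, "hand": 0.75}, {"wx": 0, "wy": 0, "wz": 0, "tx": 120, "ty": 123, "tz": 0, "hand": 0.75}, {"wx": 0, "wy": 0, "wz": 0, "tx": 160, "ty": 164, "tz": 0, "hand": 0.75}, {"wx": 0, "wy": 0, "wz": 0, "tx": 202, "ty": 206, "tz": 0, "hand": 0.75}, {"wx": 0, "wy": 0, "wz": 0, "tx": 202, "ty": 206, "tz": -30, "hand": 0.75}, {"wx": 0, "wy": 0, "wz": 0, "tx": 202, "ty": 206, "tz": -60, "hand": 0.75}, {"wx": 0, "wy": 0, "wz": 0, "tx": 202, "ty": 206, "tz": -75, "hand": 0.75}]'

```text
time: 19.1
tool_pos: [0.5192, 0.0769, 0.0514]
ee_rot: [0.689, 0.725, -0.001, -0.001]
wrist_force: [0.1, -0.2, -0.0]
finger_gap: 0.75
```

Emit:
step_arm --increments '[{"wx": 0, "wy": 0, "wz": 0, "tx": 0, "ty": 0, "tz": -15, "hand": 0.75}, {"wx": 0, "wy": 0, "wz": 0, "tx": 0, "ty": 0, "tz": -34, "hand": 0.75}, {"wx": 0, "wy": 0, "wz": 0, "tx": 0, "ty": 0, "tz": -34, "hand": 0.75}, {"wx": 0, "wy": 0, "wz": 0, "tx": 0, "ty": 0, "tz": -34, "hand": 0.5}, {"wx": 0, "wy": 0, "wz": 0, "tx": 0, "ty": 0, "tz": -34, "hand": 0.3}, {"wx": 0, "wy": 0, "wz": 0, "tx": 0, "ty": 0, "tz": -34, "hand": 0.3}, {"wx": 0, "wy": 0, "wz": 0, "tx": 0, "ty": 0, "tz": -34, "hand": 0.3}, {"wx": 0, "wy": 0, "wz": 0, "tx": 0, "ty": 0, "tz": -34, "hand": 0.3}]'

```text
time: 20.1
tool_pos: [0.5205, 0.0767, 0.0201]
ee_rot: [0.689, 0.724, 0.0, 0.0]
wrist_force: [-1.0, 0.5, 2.9]
finger_gap: 0.453
```

Emit:
step_arm --increments '[{"wx": 0, "wy": 0, "wz": 0, "tx": 0, "ty": 0, "tz": 20, "hand": 0.3}, {"wx": 0, "wy": 0, "wz": 0, "tx": 0, "ty": 0, "tz": 60, "hand": 0.3}, {"wx": 0, "wy": 0, "wz": 0, "tx": 0, "ty": 0, "tz": 90, "hand": 0.3}, {"wx": 0, "wy": 0, "wz": 0, "tx": -10, "ty": -40, "tz": 90, "hand": 0.3}, {"wx": 0, "wy": 0, "wz": 0, "tx": -24, "ty": -95, "tz": 90, "hand": 0.3}, {"wx": 0, "wy": 0, "wz": 0, "tx": -38, "ty": -150, "tz": 90, "hand": 0.3}, {"wx": 0, "wy": 0, "wz": 0, "tx": -53, "ty": -205, "tz": 90, "hand": 0.3}, {"wx": 0, "wy": 0, "wz": 0, "tx": -67, "ty": -260, "tz": 90, "hand": 0.3}]'

```text
time: 21.1
tool_pos: [0.4523, -0.185, 0.1096]
ee_rot: [0.689, 0.725, -0.0, 0.0]
wrist_force: [0.9, -0.1, 0.2]
finger_gap: 0.454
```

Emit:
step_arm --increments '[{"wx": 0, "wy": 0, "wz": 0, "tx": -15, "ty": -55, "tz": 0, "hand": 0.3}, {"wx": 0, "wy": 0, "wz": 0, "tx": -30, "ty": -110, "tz": 0, "hand": 0.3}, {"wx": 0, "wy": 0, "wz": 0, "tx": -36, "ty": -139, "tz": 0, "hand": 0.3}, {"wx": 0, "wy": 0, "wz": 0, "tx": -36, "ty": -139, "tz": -20, "hand": 0.3}, {"wx": 0, "wy": 0, "wz": 0, "tx": -36, "ty": -139, "tz": -50, "hand": 0.3}, {"wx": 0, "wy": 0, "wz": 0, "tx": -36, "ty": -139, "tz": -65, "hand": 0.3}, {"wx": 0, "wy": 0, "wz": 0, "tx": -36, "ty": -139, "tz": -65, "hand": 0.3}, {"wx": 0, "wy": 0, "wz": 0, "tx": -36, "ty": -139, "tz": -65, "hand": 0.3}]'

```text
time: 22.1
tool_pos: [0.4179, -0.3228, 0.0456]
ee_rot: [0.689, 0.725, -0.0, 0.001]
wrist_force: [0.5, -0.6, -0.1]
finger_gap: 0.449
```

Emit:
step_arm --increments '[{"wx": 0, "wy": 0, "wz": 0, "tx": 0, "ty": 0, "tz": -8, "hand": 0.3}, {"wx": 0, "wy": 0, "wz": 0, "tx": 0, "ty": 0, "tz": -14, "hand": 0.3}, {"wx": 0, "wy": 0, "wz": 0, "tx": 0, "ty": 0, "tz": -18, "hand": 0.3}, {"wx": 0, "wy": 0, "wz": 0, "tx": 0, "ty": 0, "tz": -20, "hand": 0.3}, {"wx": 0, "wy": 0, "wz": 0, "tx": 0, "ty": 0, "tz": -20, "hand": 0.3}, {"wx": 0, "wy": 0, "wz": 0, "tx": 0, "ty": 0, "tz": -20, "hand": 0.3}, {"wx": 0, "wy": 0, "wz": 0, "tx": 0, "ty": 0, "tz": -20, "hand": 0.3}, {"wx": 0, "wy": 0, "wz": 0, "tx": 0, "ty": 0, "tz": -20, "hand": 0.3}]'

```text
time: 23.1
tool_pos: [0.4173, -0.3224, 0.0251]
ee_rot: [0.689, 0.725, 0.0, -0.0]
wrist_force: [-1.8, 2.0, 6.7]
finger_gap: 0.45
```

Contact with the plate floor (about +6.7 N). I release and rise.

Emit:
step_arm --increments '[{"wx": 0, "wy": 0, "wz": 0, "tx": 0, "ty": 0, "tz": 0, "hand": 0.5}, {"wx": 0, "wy": 0, "wz": 0, "tx": 0, "ty": 0, "tz": 0, "hand": 0.6}, {"wx": 0, "wy": 0, "wz": 0, "tx": 0, "ty": 0, "tz": 0, "hand": 0.6}, {"wx": 0, "wy": 0, "wz": 0, "tx": 0, "ty": 0, "tz": 0, "hand": 0.6}, {"wx": 0, "wy": 0, "wz": 0, "tx": 0, "ty": 0, "tz": 20, "hand": 0.6}, {"wx": 0, "wy": 0, "wz": 0, "tx": 0, "ty": 0, "tz": 60, "hand": 0.6}, {"wx": 0, "wy": 0, "wz": 0, "tx": 0, "ty": 0, "tz": 120, "hand": 0.6}, {"wx": 0, "wy": 0, "wz": 0, "tx": 0, "ty": 0, "tz": 160, "hand": 0.6}]'

```text
time: 24.1
tool_pos: [0.4178, -0.323, 0.1878]
ee_rot: [0.689, 0.725, -0.0, 0.002]
wrist_force: [0.1, -0.5, -0.7]
finger_gap: 0.6
```

Emit:
step_arm --increments '[{"wx": 0, "wy": 0, "wz": 0, "tx": -20, "ty": -40, "tz": 50, "hand": 0.6}, {"wx": 0, "wy": 0, "wz": 0, "tx": -50, "ty": -90, "tz": 60, "hand": 0.6}, {"wx": 0, "wy": 0, "wz": 0, "tx": -100, "ty": -130, "tz": 60, "hand": 0.6}, {"wx": 0, "wy": 0, "wz": 0, "tx": -140, "ty": -170, "tz": 60, "hand": 0.6}, {"wx": 0, "wy": 0, "wz": 0, "tx": -160, "ty": -200, "tz": 60, "hand": 0.6}, {"wx": 0, "wy": 0, "wz": 0, "tx": -160, "ty": -200, "tz": 60, "hand": 0.6}, {"wx": 0, "wy": 0, "wz": 0, "tx": -160, "ty": -200, "tz": 60, "hand": 0.6}, {"wx": 0, "wy": 0, "wz": 0, "tx": -160, "ty": -200, "tz": 60, "hand": 0.6}]'

```text
time: 25.1
tool_pos: [0.258, -0.5215, 0.2446]
ee_rot: [0.689, 0.725, 0.0, -0.0]
wrist_force: [0.4, 1.0, -0.8]
finger_gap: 0.597
```

```bash
python3 - <<'E'
from h import *
p=robot.read_camera('top'); q=robot.read_camera('side')
cv2.imwrite('pics/p9.png',np.vstack([cv2.resize(p['img'][100:370,180:540],(720,300)) if 0 else p['img'][120:360,120:560],q['img'][180:460,120:560]]))
for c,p in(('t',p),('s',q)):
  for n in('rod_hook','rod_handle','lid_center','plate_in','jar_center','scraper_center'):
    for d in robot.spot_point(p,n)[:2]:
        print(c,n,round(d['score'],2),np.round(d['uv']),np.round(at(p,d['uv'],Z[n]),4)[:2])
E
```

```text
t rod_hook 0.59 [403. 235.] [ 0.5466 -0.1251]
t rod_handle 0.57 [408. 299.] [ 0.3892 -0.1328]
t lid_center 0.66 [486. 289.] [ 0.4104 -0.324 ]
t lid_center 0.57 [373. 255.] [ 0.4996 -0.0485]
t plate_in 0.91 [484. 284.] [ 0.4221 -0.322 ]
t jar_center 0.74 [486. 286.] [ 0.4167 -0.3155]
t jar_center 0.63 [234. 323.] [0.3397 0.2905]
t scraper_center 0.76 [250. 193.] [0.6516 0.2479]
t scraper_center 0.42 [486. 287.] [ 0.4144 -0.312 ]
s rod_hook 0.61 [361. 315.] [ 0.5452 -0.1265]
s rod_handle 0.92 [292. 331.] [ 0.3924 -0.1345]
s rod_handle 0.72 [332. 400.] [ 0.4176 -0.3195]
s lid_center 0.88 [333. 399.] [ 0.4195 -0.3184]
s lid_center 0.76 [331. 298.] [ 0.5006 -0.0593]
s plate_in 0.57 [333. 404.] [ 0.4169 -0.3257]
s scraper_center 0.67 [348. 197.] [0.6594 0.2698]
```

View pics/p9.png

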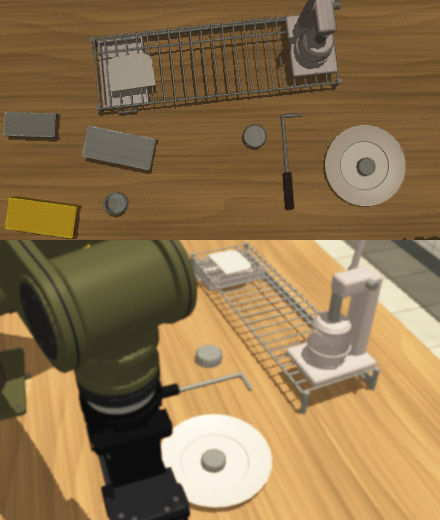

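The lid sits flat mid-plate, and the rod lies flat in front of the shelf. The jar and scraper are where they started.

```bash
python3 -c "
from workcell import robot
print(robot.sign_off())"
```

```text
the job is handed in; nothing more can be done
None
```

The job is handed in after about 25 s of robot time. I pulled the rod out of the bin by its shank and laid it down. I then gripped it again at the handle and hooked the small lid out from under the shelf. The rod now lies between the decoy lid and the plate, and the lid is on the plate.

My last checks, from both cameras:
- **Lid:** it lies flat at about (0.417, -0.322). That is within roughly 1 cm of the plate centre, against the 35 mm allowed. The top and side cameras disagree by about 1 cm on its position.
- **Rod:** it lies flat with the bend at about (0.546, -0.126), shelf x about -0.147, and the handle at about (0.391, -0.134). Both are well clear of the shelf front.
- **Jar and scraper:** both show where they started in the top view. The arm hid the jar in the last side view, so its position rests on the top camera alone.
- **Network errors:** a few detections were false, such as "jar" and "scraper" reported on the plate; I ruled them out from the picture.
- **Arm:** it is stopped well away from everything.

No check failed. The sign-off gave no verdict.

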